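Load the press rack with seal rings in reverse order

ROBOT

A 6-joint arm with a two-finger parallel gripper is mounted at the origin on the work surface. World frame = base frame: x ahead of the robot, y to its left, z up, the work surface at z = 0. Lengths are in mm, angles in rad, forces in N, time in s.
With the tool pointing down it reaches from about 275 to 750 mm from the base axis. Payload 10.2 kg.
Tool frame: the origin (TCP) lies between the finger pads; the fingertips stand ctrl.tip_extent ahead of it and the grasp point (between the pads) is the TCP (ctrl.tip_extent is the distance from the TCP to the fingertips, in mm); z points along the fingers, y is the line along which they close (so a half turn about z gives the same grasp; the last joint's range is limited). The gripper opens to 88 mm and grips with 3 to 60 N. Pads are 18 mm wide; open, the fingers measure 123 mm over their backs; the gripper's body (75 mm by 187 mm) begins 45 mm behind the grasp point.
Start: joints at [-1.467, 0.313, 1.498, -0, 1.331, -0.223], TCP at [168.52, -497.225, 233.02] pointing down, gripper open.
Joint ranges: [-2.94, 2.94], [-0.97, 2.17], [0.19, 2.56], [-1.23, 4.37], [0.02, 3.11], [-2.88, 2.88]. Speed limits (rad/s): [2.39, 2.39, 3.01, 3.14, 3.14, 3.14].

INTERFACE

Orientations are given as a unit quaternion [x, y, z, w].
In Python, from rig import ctrl gives the robot as it stands.
- The arm moves only by the tool send_rows, never from a script. Its argument "deltas" is a list of rows, each a list of 7 numbers: the finger opening in cm, from 0 to 8.81, then the shift along the world's x, y, z in cm, then the turn, a rotation vector about the world's x, y, z in degrees. A call has 1 to 20 rows; each row is the pose to reach, as a shift and turn from the pose commanded when the call began; what a row does not reach only later rows make up. A row lasts 1/12 s, in which the tool goes at most 41.7 mm and 7.16 degrees, less where a joint would pass 70% of its speed; a pose out of reach is approached as far as the arm can. A call with a gripper value outside its range is refused whole. The fingers move at their own pace and stop on an object; "grip_force" is the grip in N (left out, the last holds). Time passes only in rows, so rows that repeat a pose let the fingers close. It gives the time, the measured TCP pose, the force, the opening and the grip force at its end, in the units of the state.
- ctrl.read_state(): the state, without advancing time (a new reading comes with each control period).
- ctrl.snapshot(name): name is "scene" or "top"; returns a dict with "pixels" (420x560x3 uint8, red, green, blue), "depth" (420x560 float32, mm along the optical axis (not along the pixel's ray), 0 where there is no reading), "intrinsics" (3x3 intrinsics, pixels), "world_from_camera" (4x4, takes a point from camera to world coordinates). Camera axes: x right, y down, z forward; pixel columns grow to the right and rows downward; lengths in mm; the calibration is good to about 2 mm. A picture is of the moment at which its call begins.
- ctrl.hand_in(): hands the job in; it is judged then, once.
The state is a dict: "clock": time; "qpos": joint angles; "dq": joint speeds; "joint_torque": joint torques, N m; "tool_pos": TCP position; "ee_rot": TCP orientation; "force": force on the tool from outside, world axes, zero at the start; "ft_torque": the same for the moment, N m; "grip_width": opening from 0.0 (shut) to 1.0 (fully open); "gripper_force": force on a finger pad.
Only numpy, scipy, OpenCV 4.12 (cv2) and the standard library are available. Lean on these libraries where they do the work, as an engineer would, in place of code of your own. Each camera call takes 0.05 s, during which the arm holds its last target. There are 200 camera calls.

TASK

Move the four seal rings from the colour-striped blocks of the dark pickup rack onto the four studs of the aluminium press rack, in reverse order: the ring that starts nearest the pickup rack's red end goes on the stud farthest from the press rack's red end, the second on the second farthest, and so on. Leave each ring lying flat on the bar around its own stud, let go and at rest.

Things in the scene. Friction and masses are not known exactly. Their poses are not given: they have to be found in the camera images.
- yellow_ring: loose short open sleeve (seal ring), 24 mm high, outside diameter 46 mm, bore 32 mm, 110 g nominal; black lower 13 mm, yellow upper 11 mm and top face. At the start it lies flat on the yellow-striped block around its pin. Origin: centre of its underside; z is its axis.
- blue_ring: loose short open sleeve (seal ring), 24 mm high, outside diameter 46 mm, bore 32 mm, 110 g nominal; black lower 13 mm, blue upper 11 mm and top face. At the start it lies flat on the blue-striped block around its pin. Origin: centre of its underside; z is its axis.
- green_ring: loose short open sleeve (seal ring), 24 mm high, outside diameter 46 mm, bore 32 mm, 110 g nominal; black lower 13 mm, green upper 11 mm and top face. At the start it lies flat on the green-striped block around its pin. Origin: centre of its underside; z is its axis.
- white_ring: loose short open sleeve (seal ring), 24 mm high, outside diameter 46 mm, bore 32 mm, 110 g nominal; black lower 13 mm, white upper 11 mm and top face. At the start it lies flat on the white-striped block around its pin. Origin: centre of its underside; z is its axis.
- yellow_block: fixed grey plastic nest block on the pickup rack, 62 x 62 x 10 mm, with a 7 mm yellow stripe along two edges (-x and +x) and a steel centring pin (diameter 16 mm, 8 mm high) on top; the yellow ring starts on it, its underside 10 mm above this block's origin. Its place in the row varies between starts; it never moves, so it keeps showing the ring's starting place. Origin: centre of its underside.
- blue_block: fixed grey plastic nest block on the pickup rack, 62 x 62 x 10 mm, with a 7 mm blue stripe along two edges (-x and +x) and a steel centring pin (diameter 16 mm, 8 mm high) on top; the blue ring starts on it, its underside 10 mm above this block's origin. Its place in the row varies between starts; it never moves, so it keeps showing the ring's starting place. Origin: centre of its underside.
- green_block: fixed grey plastic nest block on the pickup rack, 62 x 62 x 10 mm, with a 7 mm green stripe along two edges (-x and +x) and a steel centring pin (diameter 16 mm, 8 mm high) on top; the green ring starts on it, its underside 10 mm above this block's origin. Its place in the row varies between starts; it never moves, so it keeps showing the ring's starting place. Origin: centre of its underside.
- white_block: fixed grey plastic nest block on the pickup rack, 62 x 62 x 10 mm, with a 7 mm white stripe along two edges (-x and +x) and a steel centring pin (diameter 16 mm, 8 mm high) on top; the white ring starts on it, its underside 10 mm above this block's origin. Its place in the row varies between starts; it never moves, so it keeps showing the ring's starting place. Origin: centre of its underside.
- pickup_rack: fixed dark steel bar on the table, 72 mm (its x) by 314 mm (its y), 10 mm thick, carrying the four nest blocks in a row along its y axis at y = +112.5, +37.5, -37.5 and -112.5 mm. A red end piece (20 mm long, 20 mm high) caps the +y end. Origin: centre of its underside, on the table.
- press_rack: fixed aluminium bar on the table, 72 mm (x) by 314 mm (y), 14 mm thick; four upright dark steel studs at x = 0, y = +112.5, +37.5, -37.5, -112.5 mm: diameter 16 mm, tapered tip, 18 mm above the bar's top. A seated ring lies on the bar around its stud (8 mm play all round), underside 14 mm above this origin. A red end piece (20 mm long, 20 mm high) caps the +y end. Origin: centre of underside.
Things that resemble listed ones, but are neither listed nor needed, are in the scene too. Leave any pink or purple look-alike of the yellow_ring alone.

How it is judged:
By the outcome, as a careful person would: the job done as asked, in the order asked, and still so for the second after the job is handed in, with the robot touching nothing.
It also fails if it takes over 83 s, if anything falls off the work surface, if the arm or the gripper's body presses on something with over 40 N, if the wrist force passes 120 N, or if a joint passes its speed limit or range.

## Working session

There is one attempt and no reset: what is moved stays moved. The work goes in short steps, Python scripts to look and compute and a tool call to move; the robot and the scene stay as the last step left them, time stands still between calls to the robot, and variables do not carry over. Pictures are saved under pics/ and viewed, at most 14 in all, crops included, and the job is handed in when it is done.

Besides the shell and the picture viewer there is one more tool, called after ">>>" in YAML: its name, and indented under it one key for each argument. send_rows: Moves the arm, as the interface text tells. Its arguments: {"type":"object","properties":{"deltas":{"type":"array"},"grip_force":{"type":"number"}},"required":["deltas"]}

```bash
mkdir -p pics
python3 - <<'E'
from rig import ctrl
import numpy as np,cv2
s=ctrl.read_state();print(s,ctrl.tip_extent)
for n in("top","scene"):
    d=ctrl.snapshot(n);np.savez(f"pics/{n}0.npz",**d)
    cv2.imwrite(f"pics/{n}0.png",d["pixels"][:,:,::-1]);print(d["intrinsics"],d["world_from_camera"])
E
```

```text
{'clock': 0.0, 'qpos': array([-1.46741388e+00,  3.13456457e-01,  1.49840796e+00, -2.86169432e-05,
        1.33104983e+00, -2.23408486e-01]), 'dq': array([-1.63989909e-03, -9.41853922e-05,  3.08837615e-05,  1.37091607e-04,
        6.99787458e-04,  5.48317728e-04]), 'joint_torque': array([-2.24398121e-06, -4.02207792e+01, -2.52270412e+01,  6.94702053e-02,
        3.52400634e-02, -1.37711395e-04]), 'tool_pos': array([ 168.47802427, -496.96059751,  232.46874734]), 'ee_rot': array([ 9.86679864e-01,  1.62672707e-01,  2.57607542e-05, -6.60442390e-04]), 'force': array([ 0.0981896 , -0.42816206,  0.66289529]), 'ft_torque': array([0.03149544, 0.00327984, 0.01497146]), 'gripper_force': 0.0, 'grip_width': 0.9985319526775919} 19.0
[[516.86521644   0.         268.11007279]
 [  0.         516.86521644 198.50315577]
 [  0.           0.           1.        ]] [[ 7.40863500e-03 -9.80153821e-01  1.98099971e-01  3.48211462e+02]
 [-9.99964032e-01 -6.44378610e-03  5.51472548e-03 -1.66519348e+01]
 [-4.12876541e-03 -1.98133702e-01 -9.80166307e-01  7.95950097e+02]
 [ 0.00000000e+00  0.00000000e+00  0.00000000e+00  1.00000000e+00]]
[[432.7120572    0.         279.55273112]
 [  0.         432.7120572  213.23056812]
 [  0.           0.           1.        ]] [[-5.27401537e-01  6.88785317e-01 -4.97415727e-01  8.71160106e+02]
 [ 8.49562641e-01  4.20967167e-01 -3.17852110e-01  2.08814739e+02]
 [-9.53617690e-03 -5.90221510e-01 -8.07185004e-01  6.32013368e+02]
 [ 0.00000000e+00  0.00000000e+00  0.00000000e+00  1.00000000e+00]]
```

View pics/top0.png

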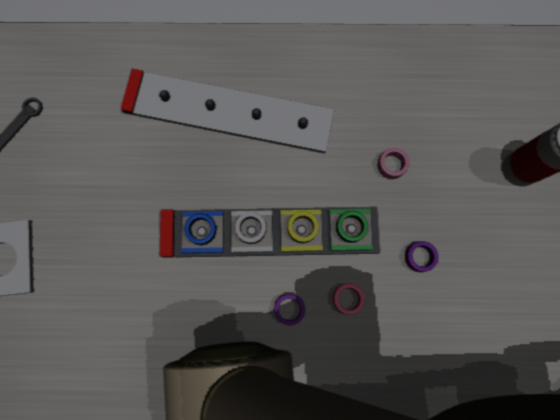

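View pics/scene0.png

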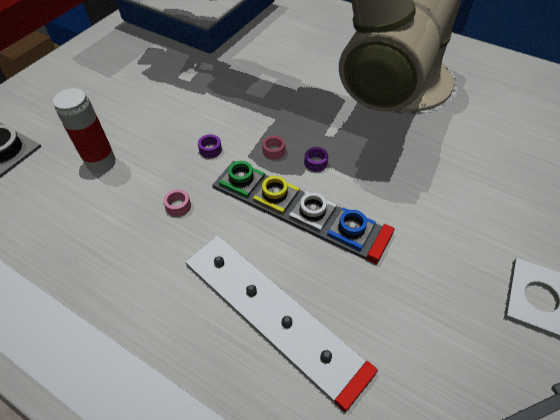

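Order from the red end (left in top view): blue (200,228), white (250,226), yellow (302,226), green (352,225). Press studs from the red end: (164,95), (210,104), (256,113), (303,123). Look-alikes to leave: pinks (393,162) and (349,298), purples (422,256) and (290,308); these sit on the bare table, not on striped blocks. So blue goes to (303,123), white to (256,113), yellow to (210,104) and green to (164,95).

```bash
cat > h.py <<'E'
import numpy as np,cv2
def proj(d,u,v,z):
    K=d["intrinsics"];T=d["world_from_camera"]
    r=T[:3,:3]@np.linalg.solve(K,[u,v,1.]);o=T[:3,3]
    return (o+r*(z-o[2])/r[2])
def cloud(d):
    K=d["intrinsics"];T=d["world_from_camera"];h,w=d["depth"].shape
    u,v=np.meshgrid(np.arange(w),np.arange(h));z=d["depth"]
    p=np.stack([(u-K[0,2])/K[0,0]*z,(v-K[1,2])/K[1,1]*z,z],-1)
    return p@T[:3,:3].T+T[:3,3]
E
python3 - <<'E'
from h import *
t=dict(np.load("pics/top0.npz"));s=dict(np.load("pics/scene0.npz"))
for n,d,R,S in(("top",t,dict(blue=(200,228),white=(250,226),yellow=(302,226),green=(352,225)),[(164,95),(210,104),(256,113),(303,123)]),
 ("scene",s,dict(blue=(352,222),white=(313,206),yellow=(274,188),green=(240,173)),[(326,356),(287,321),(251,290),(219,261)])):
    P=cloud(d);print(n)
    def circ(u,v,zlo,zhi,r):
        Q=P[v-22:v+23,u-22:u+23].reshape(-1,3);m=(Q[:,2]>zlo)&(Q[:,2]<zhi);Q=Q[m]
        c,rad=cv2.minEnclosingCircle(Q[:,:2].astype(np.float32));return np.round(c,1),round(rad,1),len(Q),np.round(np.median(Q[:,2]),1)
    for k,(u,v) in R.items(): print(k,np.round(proj(d,u,v,44),1),circ(u,v,38,50,23))
    for u,v in S:
        Q=P[v-9:v+10,u-9:u+10].reshape(-1,3);Q=Q[(Q[:,2]>22)&(Q[:,2]<40)]
        print("stud",np.round(proj(d,u,v,30),1),np.round(Q.mean(0),1),np.round(Q.max(0),1),len(Q))
big=cv2.resize(t["pixels"][60:270,115:390,::-1],None,fx=2.85,fy=2.85,interpolation=cv2.INTER_CUBIC)
cv2.imwrite("pics/crop.png",big)
E
```

```text
top
blue [455.3  87.2  44. ] (array([455.5,  87.9]), 22.9, 406, np.float64(43.4))
white [458.8  13.9  44. ] (array([458.1,  13. ]), 22.9, 400, np.float64(43.5))
yellow [459.3 -62.5  44. ] (array([459.8, -64.2]), 22.9, 404, np.float64(43.4))
green [ 461.3 -135.9   44. ] (array([ 460.7, -137.3]), 22.9, 416, np.float64(43.4))
stud [668.5 153.1  30. ] [669.7 153.1  29. ] [678.5 160.4  34.1] 78
stud [653.9  80.1  30. ] [655.   80.   28.9] [663.5  87.1  35.4] 76
stud [639.4   7.6  30. ] [640.4   7.   28.9] [650.   14.   33.4] 77
stud [623.3 -65.8  30. ] [625.6 -66.2  28.5] [634.4 -58.4  34.6] 79
scene
blue [461.5  89.1  44. ] (array([457. ,  89.3]), 23.5, 313, np.float64(43.1))
white [466.1  17.8  44. ] (array([459.6,  14.2]), 23.3, 291, np.float64(42.9))
yellow [467.2 -60.1  44. ] (array([457.9, -81.6]), 41.3, 281, np.float64(42.9))
green [ 469.5 -131.3   44. ] (array([ 466.5, -117.8]), 41.3, 260, np.float64(42.9))
stud [675.  156.1  30. ] [674.1 155.6  28.5] [680.9 162.9  33.4] 106
stud [659.9  83.7  30. ] [659.6  82.7  28.4] [666.   89.6  33.4] 89
stud [646.3  11.1  30. ] [645.2   9.7  28.1] [651.5  16.   34.1] 82
stud [630.9 -60.9  30. ] [629.9 -63.2  28.4] [636.5 -57.5  34.5] 73
```

View pics/crop.png

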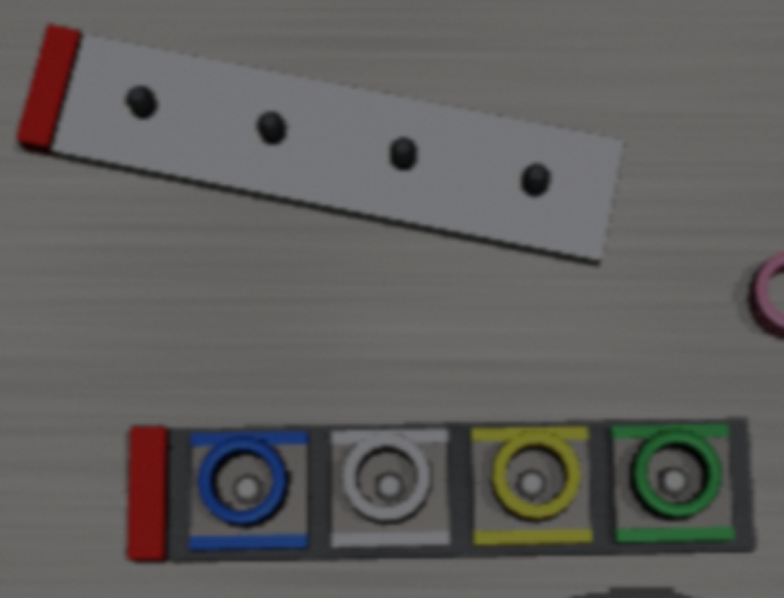

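The rings measure 22.9 mm in radius with tops at 43.4 mm, as they should, and the crop confirms the colours and order. Averaging both views, the studs come out near (672,154), (657,81), (643,8.5) and (628,-65). Now moving above blue.

>>> send_rows:
  deltas:
    - [7,4,8,-3,0,0,7]
    - [7,6,12,-4,0,0,14]
    - [7,8,16,-5,0,0,21]
    - [7,10,20,-6,0,0,28]
    - [7,12,24,-7,0,0,35]
    - [7,14,28,-8,0,0,42]
    - [7,16,32,-9,0,0,49]
    - [7,18,36,-10,0,0,56]
    - [7,20,40,-11,0,0,63]
    - [7,22,44,-12,0,0,70]
    - [7,23.5,47.5,-12.3,0,0,71.3]
    - [7,25,51,-12.3,0,0,71.3]
    - [7,26.5,54.5,-12.3,0,0,71.3]
    - [7,28,57.5,-12.3,0,0,71.3]
    - [7,28.7,58.5,-12.3,0,0,71.3]
    - [7,28.7,58.5,-12.3,0,0,71.3]
    - [7,28.7,58.5,-12.3,0,0,71.3]
    - [7,28.7,58.5,-12.3,0,0,71.3]
    - [7,28.7,58.5,-12.3,0,0,71.3]
  grip_force: 25

```text
clock: 1.68
tool_pos: [455.0, 87.4, 109.7]
ee_rot: [0.707, 0.707, -0.0, -0.0]
force: [-0.3, 0.3, 0.2]
grip_width: 0.795
gripper_force: 0.0
```

>>> send_rows:
  deltas:
    - [7,0,0,-2,0,0,0]
    - [7,0,0,-4,0,0,0]
    - [7,0,0,-5.5,0,0,0]
    - [7,0,0,-6.2,0,0,0]
    - [7,0,0,-6.6,0,0,0]
    - [7,0,0,-6.6,0,0,0]
    - [4,0,0,-6.6,0,0,0]
    - [4,0,0,-6.6,0,0,0]
    - [4,0,0,-6.6,0,0,0]
    - [4,0,0,-6.6,0,0,0]
    - [4,0,0,-6.6,0,0,0]
    - [4,0,0,-6.6,0,0,0]
    - [4,0,0,-6.6,0,0,0]
    - [4,0,0,-5.5,0,0,0]
    - [4,0,0,-4,0,0,0]
    - [4,0,0,-2,0,0,0]
    - [4,0,0,0,0,0,0]
    - [4,0,0,0,0,0,0]

```text
clock: 3.18
tool_pos: [457.1, 87.8, 113.1]
ee_rot: [0.707, 0.707, 0.002, 0.002]
force: [2.1, 0.1, 1.1]
grip_width: 0.448
gripper_force: 0.0
```

Run:
```python
from h import *
from rig import ctrl
d=ctrl.snapshot("scene");cv2.imwrite("pics/s1.png",cv2.resize(d["pixels"][120:330,180:460,::-1],None,fx=2.5,fy=2.5))
s=ctrl.read_state();print(s["tool_pos"],s["force"],s["grip_width"]*88.1,s["gripper_force"])
```

```text
[456.34670304  87.77823251 111.27817831] [ 0.33632482 -0.37436628 -0.1052596 ] 39.88089762769127 0.0
```

View pics/s1.png

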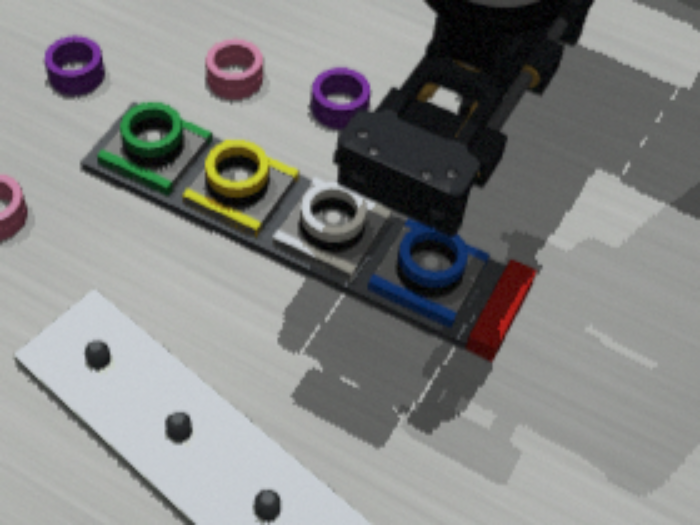

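The crop shows the fingers closed at about (400,190), but blue is still on its block at crop (432,258): the grasp missed or slipped. I'll check the geometry with depth.

Run:
```python
from h import *
from rig import ctrl
d=ctrl.snapshot("scene");t=ctrl.snapshot("top")
s=ctrl.read_state();print(s["clock"],s["tool_pos"],s["grip_width"]*88.1)
T=np.linalg.inv(d["world_from_camera"]);K=d["intrinsics"]
for z in(92,111,156):
    p=T@[456,88,z,1];q=K@p[:3]/p[2];print(z,q[:2],"crop",(q[:2]-[180,120])*2.5)
P=cloud(d)
for (a,b) in [(400,200),(370,170),(430,215),(345,170),(460,215),(432,235),(400,250)]:
    u,v=int(a/2.5+180),int(b/2.5+120);print((a,b),np.round(P[v,u],1))
m=(abs(P[...,0]-456)<70)&(abs(P[...,1]-88)<60)&(P[...,2]>60)&(P[...,2]<150)
Q=P[m];print(len(Q),np.round(np.percentile(Q,[0,5,50,95,100],axis=0),1))
for n,PP in(("scene",P),("top",cloud(t))):
    Q=PP[(abs(PP[...,0]-456)<40)&(abs(PP[...,1]-88)<36)&(PP[...,2]>38)&(PP[...,2]<50)]
    if len(Q):print(n,len(Q),cv2.minEnclosingCircle(Q[:,:2].astype(np.float32)),np.median(Q[:,2]))
cv2.imwrite("pics/top1.png",t["pixels"][:,:,::-1])
```

```text
3.3333 [455.14567089  87.79949039 109.36742366] 40.026228376404994
92 [356.75586915 201.73411627] crop [441.88967286 204.33529068]
111 [358.41730766 194.1772091 ] crop [446.04326916 185.44302274]
156 [362.67540294 174.80963672] crop [456.68850735 137.0240918 ]
(400, 200) [543.2  91.4 194.3]
(370, 170) [552.2  76.6 218.3]
(430, 215) [541.5 108.  191. ]
(345, 170) [549.9  62.1 206.8]
(460, 215) [541.4 123.1 201.3]
(432, 235) [441.5  80.3  36.7]
(400, 250) [466.8  69.8  41.9]Traceback (most recent call last):
  File "<stdin>", line 12, in <module>
    return _quantile_unchecked(
        a, q, axis, out, overwrite_input, method, keepdims, weights)
    return _ureduce(a,
                    func=_quantile_ureduce_func,
    ...<5 lines>...
                    overwrite_input=overwrite_input,
                    method=method)
    r = func(a, **kwargs)
    result = _quantile(arr,
                       quantiles=q,
    ...<2 lines>...
                       out=out,
                       weights=wgt)
    slices_having_nans = np.isnan(arr[-1, ...])
                                  ~~~^^^^^^^^^
IndexError: index -1 is out of bounds for axis 0 with size 0
```

Run:
```python
from h import *
from rig import ctrl
d=ctrl.snapshot("scene");t=ctrl.snapshot("top")
cv2.imwrite("pics/top1.png",t["pixels"][:,:,::-1])
for n,D in(("scene",d),("top",t)):
    PP=cloud(D);Q=PP[(abs(PP[...,0]-456)<40)&(abs(PP[...,1]-88)<34)&(PP[...,2]>38)&(PP[...,2]<50)]
    if len(Q):print(n,len(Q),cv2.minEnclosingCircle(Q[:,:2].astype(np.float32)),np.median(Q[:,2]))
```

```text
scene 263 ((458.040283203125, 88.7294692993164), 23.05694580078125) 42.94347058368646
```

View pics/top1.png

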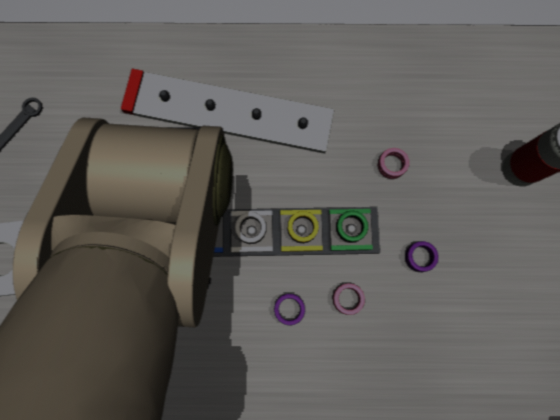

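The top view shows the arm over blue with the other three rings untouched, and the scene depth puts blue flat and in place. The fingers probably hadn't finished closing before the lift. Retrying with the grip verified first.

>>> send_rows:
  deltas:
    - [7,0,0,0,0,0,0]
    - [7,0,0,0,0,0,0]
    - [7,0,0,0,0,0,0]
    - [7,0,0,0,0,0,0]
    - [7,0,0,0,0,0,0]
    - [7,0,0,0,0,0,0]
    - [7,0,0,-2,0,0,0]
    - [7,0,0,-4,0,0,0]
    - [7,0,0,-5.5,0,0,0]
    - [7,0,0,-6.3,0,0,0]
    - [7,0,0,-6.7,0,0,0]
    - [7,0,0,-6.7,0,0,0]
    - [7,0,0,-6.7,0,0,0]

```text
clock: 4.52
tool_pos: [455.9, 87.8, 43.6]
ee_rot: [0.707, 0.707, 0.0, 0.0]
force: [1.2, 0.3, -0.6]
grip_width: 0.794
gripper_force: 0.0
```

>>> send_rows:
  deltas:
    - [4,0,0,0,0,0,0]
    - [4,0,0,0,0,0,0]
    - [4,0,0,0,0,0,0]
    - [4,0,0,0,0,0,0]
    - [4,0,0,0,0,0,0]
    - [4,0,0,0,0,0,0]
    - [4,0,0,0,0,0,0]
    - [4,0,0,0,0,0,0]

```text
clock: 5.18
tool_pos: [455.5, 87.8, 43.0]
ee_rot: [0.707, 0.707, -0.0, -0.0]
force: [0.4, 0.6, 0.2]
grip_width: 0.45
gripper_force: 0.0
```

Closed to 40 mm with no grip force at z=43, so the pads aren't around the ring. Looking now.

Run:
```python
from h import *
from rig import ctrl
d=ctrl.snapshot("scene")
cv2.imwrite("pics/s2.png",cv2.resize(d["pixels"][130:290,270:450,::-1],None,fx=3.7,fy=3.7,interpolation=cv2.INTER_CUBIC))
P=cloud(d)
m=(abs(P[...,0]-456)<90)&(abs(P[...,1]-88)<36)
Q=P[m]
for z in range(5,170,8):
    q=Q[(Q[:,2]>=z)&(Q[:,2]<z+8)]
    if len(q):print(z,len(q),np.round(q.min(0)[:2]),np.round(q.max(0)[:2]))
print(ctrl.tip_extent,ctrl.read_state())
```

```text
5 334 [418.  52.] [492. 124.]
13 296 [421.  58.] [487. 120.]
21 35 [428.  71.] [486. 119.]
29 15 [454. 107.] [472. 112.]
37 37 [452. 105.] [471. 112.]
45 1 [465. 109.] [465. 109.]
69 4 [434.  81.] [436.  85.]
77 12 [434.  80.] [436.  86.]
85 11 [436.  80.] [437.  87.]
109 79 [375.  56.] [543. 123.]
117 217 [374.  56.] [544. 123.]
125 286 [374.  56.] [544. 123.]
133 555 [367.  55.] [545. 123.]
141 136 [371.  72.] [545. 123.]
149 1300 [379.  54.] [546. 123.]
157 152 [446.  58.] [543. 112.]
165 128 [453.  69.] [475. 112.]
19.0 {'clock': 5.2333, 'qpos': array([-6.30583714e-02,  4.40867559e-01,  1.88811315e+00,  3.91041131e-05,
        8.12658436e-01, -6.34877682e-02]), 'dq': array([-1.19856613e-03,  5.39490698e-04,  6.55658878e-04,  1.56327536e-03,
       -2.15964238e-03, -3.33018803e-05]), 'joint_torque': array([ 9.74000941e-04, -3.83041799e+01, -1.75395817e+01,  5.49925072e-02,
        2.04756937e-02,  2.99637998e-05]), 'tool_pos': array([455.51667539,  87.77655049,  43.01912728]), 'ee_rot': array([ 7.06964458e-01,  7.07249075e-01, -4.71164806e-06, -2.68274246e-05]), 'force': array([0.07139786, 0.03574059, 0.28699824]), 'ft_torque': array([-0.04870466, -0.04662803, -0.00974442]), 'gripper_force': 0.0, 'grip_width': 0.4513325148133019}
```

View pics/s2.png

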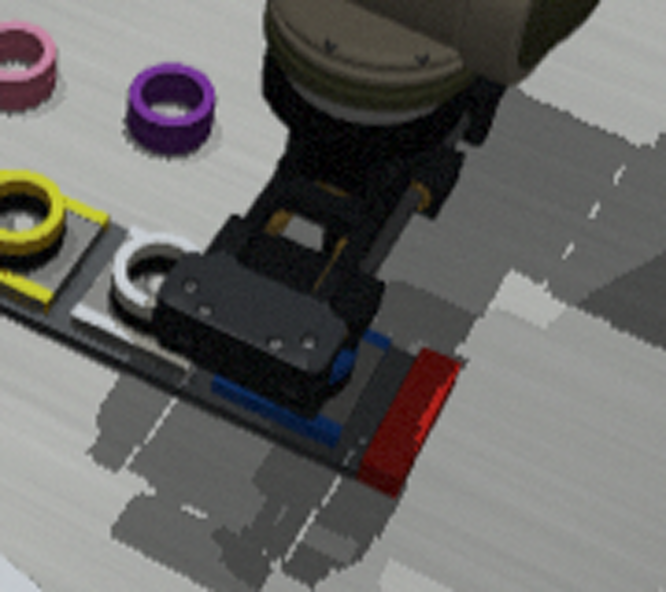

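Ring and block heights check out, but the gripper body's lowest points read 66 mm above the reported TCP instead of 45. The finger face at x=435 matches a 40 mm opening, so the tool really seems to sit about 20 mm higher than reported. I'll open and go down in small steps, watching the force.

>>> send_rows:
  deltas:
    - [7,0,0,0,0,0,0]
    - [7,0,0,0,0,0,0]
    - [7,0,0,0,0,0,0]
    - [7,0,0,0,0,0,0]
    - [7,0,0,0,0,0,0]
    - [7,0,0,0,0,0,0]
    - [7,0,0,-0.2,0,0,0]
    - [7,0,0,-0.3,0,0,0]
    - [7,0,0,-0.4,0,0,0]
    - [7,0,0,-0.5,0,0,0]
    - [7,0,0,-0.6,0,0,0]
    - [7,0,0,-0.6,0,0,0]
    - [7,0,0,-0.6,0,0,0]

```text
clock: 6.32
tool_pos: [455.5, 87.8, 37.0]
ee_rot: [0.707, 0.707, -0.0, -0.0]
force: [0.4, -0.2, -0.2]
grip_width: 0.79
gripper_force: 0.0
```

>>> send_rows:
  deltas:
    - [4,0,0,0,0,0,0]
    - [4,0,0,0,0,0,0]
    - [4,0,0,0,0,0,0]
    - [4,0,0,0,0,0,0]
    - [4,0,0,0,0,0,0]
    - [4,0,0,0,0,0,0]
    - [4,0,0,0,0,0,0]
  grip_force: 5

```text
clock: 6.9
tool_pos: [455.5, 87.8, 37.1]
ee_rot: [0.707, 0.707, 0.0, 0.0]
force: [-0.1, -0.4, 0.6]
grip_width: 0.514
gripper_force: 5.0
```

A grip at 45.3 mm: the ring is between the pads, but only by the tips. True tips are about 1–7 mm above the reported z. Open, go 14 mm lower, and grip properly.

>>> send_rows:
  deltas:
    - [7,0,0,0,0,0,0]
    - [7,0,0,0,0,0,0]
    - [7,0,0,0,0,0,0]
    - [7,0,0,0,0,0,0]
    - [7,0,0,-0.3,0,0,0]
    - [7,0,0,-0.6,0,0,0]
    - [7,0,0,-0.9,0,0,0]
    - [7,0,0,-1.2,0,0,0]
    - [7,0,0,-1.4,0,0,0]
    - [7,0,0,-1.4,0,0,0]
    - [4,0,0,-1.4,0,0,0]
    - [4,0,0,-1.4,0,0,0]
    - [4,0,0,-1.4,0,0,0]
    - [4,0,0,-1.4,0,0,0]
    - [4,0,0,-1.4,0,0,0]
    - [4,0,0,-1.4,0,0,0]
  grip_force: 25

```text
clock: 8.23
tool_pos: [455.6, 87.8, 23.1]
ee_rot: [0.707, 0.707, 0.0, 0.0]
force: [-0.9, 0.1, 0.6]
grip_width: 0.518
gripper_force: 25.0
```

>>> send_rows:
  deltas:
    - [4,0,0,1,0,0,0]
    - [4,0,0,2.5,0,0,0]
    - [4,0,0,4.5,0,0,0]
    - [4,0,0,6,0,0,0]
    - [4,1.5,-1.3,7,0,0,0]
    - [4,3.5,-3.1,7,0,0,0]
    - [4,6,-5.3,7,0,0,0]
    - [4,8.5,-7.5,7,0,0,0]
    - [4,11,-9.8,7,0,0,0]
    - [4,13.5,-12,7,0,0,0]
    - [4,15.5,-13.8,7,0,0,0]
    - [4,16.7,-14.9,7,0,0,0]
    - [4,17.2,-15.3,7,0,0,0]
    - [4,17.2,-15.3,7,0,0,0]
    - [4,17.2,-15.3,7,0,0,0]

```text
clock: 9.48
tool_pos: [626.9, -64.5, 93.1]
ee_rot: [0.707, 0.707, -0.0, -0.0]
force: [0.2, -0.0, -1.9]
grip_width: 0.519
gripper_force: 25.0
```

Run:
```python
from h import *
from rig import ctrl
d=ctrl.snapshot("scene");print(ctrl.read_state()["tool_pos"])
cv2.imwrite("pics/s3.png",cv2.resize(d["pixels"][130:370,170:410,::-1],None,fx=2.4,fy=2.4,interpolation=cv2.INTER_CUBIC))
t=ctrl.snapshot("top")
P=cloud(d);C=d["pixels"].astype(int)
m=(C[...,2]>C[...,0]+50)&(abs(P[...,0]-628)<60)&(abs(P[...,1]+65)<60);Q=P[m]
if len(Q):print(len(Q),Q.min(0),Q.max(0))
```

```text
[626.7878192  -64.2840958   93.15229561]
229 [605.53076408 -83.9050703  104.40314873] [649.51061031 -37.29784441 175.57443789]
```

View pics/s3.png

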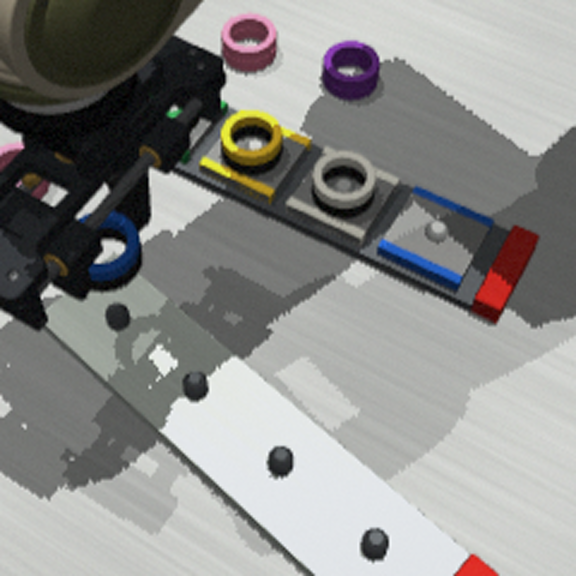

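Blue is held level above stud 4 (crop 118,315). Lowering.

>>> send_rows:
  deltas:
    - [4,0,0,-1.5,0,0,0]
    - [4,0,0,-3.5,0,0,0]
    - [4,0,0,-5,0,0,0]
    - [4,0,0,-6,0,0,0]
    - [4,0,0,-6.7,0,0,0]
    - [4,0,0,-7.2,0,0,0]
    - [4,0,0,-7.5,0,0,0]
    - [4,0,0,-7.5,0,0,0]

```text
clock: 10.25
tool_pos: [627.5, -65.1, 18.0]
ee_rot: [0.707, 0.707, -0.0, -0.0]
force: [0.6, 0.6, -2.1]
grip_width: 0.515
gripper_force: 25.0
```

>>> send_rows:
  deltas:
    - [7,0,0,0,0,0,0]
    - [7,0,0,0,0,0,0]
    - [7,0,0,0,0,0,0]
    - [7,0,0,0,0,0,0]
    - [7,0,0,0,0,0,0]
    - [7,0,0,1.5,0,0,0]
    - [7,0,0,3.5,0,0,0]
    - [7,0,0,5.5,0,0,0]
    - [7,-1.5,0.7,7,0,0,0]
    - [7,-4,1.8,7.5,0,0,0]
    - [7,-7,3.2,7.5,0,0,0]
    - [7,-10,4.6,7.5,0,0,0]
    - [7,-13,6,7.5,0,0,0]
    - [7,-15.5,7.1,7.5,0,0,0]
    - [7,-16.9,7.8,7.5,0,0,0]
    - [7,-16.9,7.8,7.5,0,0,0]
    - [7,-16.9,7.8,7.5,0,0,0]
    - [7,-16.9,7.8,7.5,0,0,0]

```text
clock: 11.75
tool_pos: [459.7, 12.3, 93.4]
ee_rot: [0.707, 0.707, 0.0, 0.001]
force: [-0.3, 0.0, 0.1]
grip_width: 0.798
gripper_force: 0.0
```

Run:
```python
from h import *
from rig import ctrl
d=ctrl.snapshot("scene");print(ctrl.read_state()["tool_pos"])
cv2.imwrite("pics/s4.png",cv2.resize(d["pixels"][130:370,170:410,::-1],None,fx=2.4,fy=2.4,interpolation=cv2.INTER_CUBIC))
P=cloud(d)
Q=P[(abs(P[...,0]-630)<34)&(abs(P[...,1]+63)<34)&(P[...,2]>33)&(P[...,2]<60)]
print(len(Q),cv2.minEnclosingCircle(Q[:,:2].astype(np.float32)),np.percentile(Q[:,2],[2,50,98]))
```

```text
[459.61851411  12.2092852   93.18135546]
334 ((630.0156860351562, -64.10164642333984), 23.39533233642578) [33.42793761 37.31638394 39.61328286]
```

View pics/s4.png

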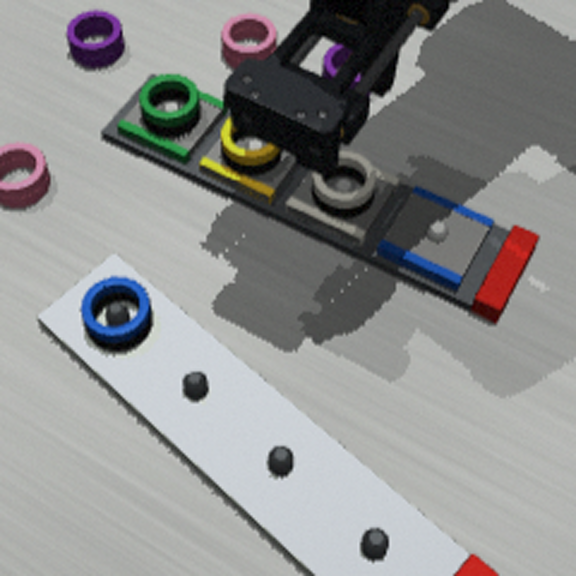

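Blue sits flat around stud 4 (crop 117,313; top at 37 mm). Next, white.

>>> send_rows:
  deltas:
    - [7,0,0,-2,0,0,0]
    - [7,0,0,-4,0,0,0]
    - [7,0,0,-5.6,0,0,0]
    - [7,0,0,-6.6,0,0,0]
    - [7,0,0,-7,0,0,0]
    - [7,0,0,-7,0,0,0]
    - [4,0,0,-7,0,0,0]
    - [4,0,0,-7,0,0,0]
    - [4,0,0,-7,0,0,0]
    - [4,0,0,-7,0,0,0]
    - [4,0,0,-7,0,0,0]
    - [4,0,0,-7,0,0,0]
    - [4,0,0,-7,0,0,0]

```text
clock: 12.88
tool_pos: [458.8, 12.7, 23.6]
ee_rot: [0.707, 0.707, 0.0, 0.0]
force: [-1.0, -0.1, 6.7]
grip_width: 0.517
gripper_force: 25.0
```

>>> send_rows:
  deltas:
    - [4,0,0,1,0,0,0]
    - [4,0,0,2.5,0,0,0]
    - [4,0,0,4.5,0,0,0]
    - [4,0,0,6,0,0,0]
    - [4,2,-0.1,7,0,0,0]
    - [4,4.5,-0.1,7,0,0,0]
    - [4,7.5,-0.2,7,0,0,0]
    - [4,10.5,-0.3,7,0,0,0]
    - [4,13.5,-0.3,7,0,0,0]
    - [4,16,-0.4,7,0,0,0]
    - [4,17.7,-0.4,7,0,0,0]
    - [4,18.4,-0.4,7,0,0,0]
    - [4,18.4,-0.4,7,0,0,0]
    - [4,18.4,-0.4,5,0,0,0]
    - [4,18.4,-0.4,3,0,0,0]
    - [4,18.4,-0.4,1.5,0,0,0]
    - [4,18.4,-0.4,0.5,0,0,0]
    - [4,18.4,-0.4,-0.2,0,0,0]
    - [4,18.4,-0.4,-0.5,0,0,0]
    - [4,18.4,-0.4,-0.5,0,0,0]

```text
clock: 14.55
tool_pos: [642.5, 8.8, 18.3]
ee_rot: [0.707, 0.707, 0.0, 0.0]
force: [-0.5, -0.5, 0.2]
grip_width: 0.517
gripper_force: 25.0
```

>>> send_rows:
  deltas:
    - [7,0,0,0,0,0,0]
    - [7,0,0,0,0,0,0]
    - [7,0,0,0,0,0,0]
    - [7,0,0,0,0,0,0]
    - [7,0,0,0,0,0,0]
    - [7,0,0,1.5,0,0,0]
    - [7,0,0,3.5,0,0,0]
    - [7,0,0,5.5,0,0,0]
    - [7,-1.5,-0.6,7,0,0,0]
    - [7,-4,-1.6,7.5,0,0,0]
    - [7,-7,-2.8,7.5,0,0,0]
    - [7,-10,-4,7.5,0,0,0]
    - [7,-13,-5.2,7.5,0,0,0]
    - [7,-16,-6.4,7.5,0,0,0]
    - [7,-17.8,-7.1,7.5,0,0,0]
    - [7,-18.3,-7.3,7.5,0,0,0]
    - [7,-18.3,-7.3,7.5,0,0,0]
    - [7,-18.3,-7.3,7.5,0,0,0]
    - [7,-18.3,-7.3,7.5,0,0,0]

```text
clock: 16.13
tool_pos: [460.6, -64.0, 93.1]
ee_rot: [0.707, 0.707, 0.0, 0.0]
force: [0.4, -0.1, -0.3]
grip_width: 0.792
gripper_force: 0.0
```

Run:
```python
from h import *
from rig import ctrl
d=ctrl.snapshot("scene");print(ctrl.read_state()["tool_pos"])
P=cloud(d)
for x,y in((645,10),(630,-63),(460,-63),(462,-136)):
    Q=P[(abs(P[...,0]-x)<32)&(abs(P[...,1]-y)<32)&(P[...,2]>33)&(P[...,2]<60)]
    if len(Q):print(len(Q),cv2.minEnclosingCircle(Q[:,:2].astype(np.float32)),np.percentile(Q[:,2],[2,50,98]))
```

```text
[460.46974285 -63.977988    93.01131589]
378 ((645.1677856445312, 10.730709075927734), 23.219661712646484) [33.55821456 37.23616684 39.50366845]
339 ((629.7101440429688, -63.44709396362305), 23.198556900024414) [33.3233015  37.1899608  39.69452323]
325 ((461.9068908691406, -62.31379318237305), 23.684879302978516) [33.48303563 42.39174978 45.19630464]
171 ((465.82476806640625, -135.4814453125), 22.60723304748535) [33.19152962 41.78801249 45.30393278]
```

White is seated flat (top at 37 mm). Yellow next, to stud 2.

>>> send_rows:
  deltas:
    - [7,0,0,-2,0,0,0]
    - [7,0,0,-4,0,0,0]
    - [7,0,0,-5.6,0,0,0]
    - [7,0,0,-6.6,0,0,0]
    - [7,0,0,-7,0,0,0]
    - [7,0,0,-7,0,0,0]
    - [4,0,0,-7,0,0,0]
    - [4,0,0,-7,0,0,0]
    - [4,0,0,-7,0,0,0]
    - [4,0,0,-7,0,0,0]
    - [4,0,0,-7,0,0,0]
    - [4,0,0,-7,0,0,0]
    - [4,0,0,-7,0,0,0]

```text
clock: 17.27
tool_pos: [459.8, -64.3, 23.5]
ee_rot: [0.707, 0.707, 0.0, 0.0]
force: [-0.4, -0.2, 5.5]
grip_width: 0.511
gripper_force: 25.0
```

>>> send_rows:
  deltas:
    - [4,0,0,1,0,0,0]
    - [4,0,0,2.5,0,0,0]
    - [4,0,0,4.5,0,0,0]
    - [4,0,0,6,0,0,0]
    - [4,1.5,1.1,7,0,0,0]
    - [4,3.5,2.6,7,0,0,0]
    - [4,6,4.4,7,0,0,0]
    - [4,8.5,6.3,7,0,0,0]
    - [4,11,8.1,7,0,0,0]
    - [4,13.5,10,7,0,0,0]
    - [4,16,11.8,7,0,0,0]
    - [4,18,13.3,7,0,0,0]
    - [4,19.3,14.2,7,0,0,0]
    - [4,19.8,14.6,7,0,0,0]
    - [4,19.8,14.6,7,0,0,0]
    - [4,19.8,14.6,7,0,0,0]

```text
clock: 18.6
tool_pos: [656.9, 81.4, 93.0]
ee_rot: [0.707, 0.707, -0.0, -0.0]
force: [-0.8, -0.2, -0.9]
grip_width: 0.514
gripper_force: 25.0
```

>>> send_rows:
  deltas:
    - [4,0,0,-1.5,0,0,0]
    - [4,0,0,-3.5,0,0,0]
    - [4,0,0,-5,0,0,0]
    - [4,0,0,-6,0,0,0]
    - [4,0,0,-6.7,0,0,0]
    - [4,0,0,-7.2,0,0,0]
    - [4,0,0,-7.5,0,0,0]
    - [4,0,0,-7.5,0,0,0]

```text
clock: 19.27
tool_pos: [657.5, 81.6, 18.1]
ee_rot: [0.707, 0.707, 0.0, 0.0]
force: [0.5, -0.1, -1.2]
grip_width: 0.514
gripper_force: 25.0
```

>>> send_rows:
  deltas:
    - [7,0,0,0,0,0,0]
    - [7,0,0,0,0,0,0]
    - [7,0,0,0,0,0,0]
    - [7,0,0,0,0,0,0]
    - [7,0,0,0,0,0,0]
    - [7,0,0,1.5,0,0,0]
    - [7,0,0,3.5,0,0,0]
    - [7,0,0,5.5,0,0,0]
    - [7,-1.5,-1.7,7,0,0,0]
    - [7,-3.5,-3.9,7.5,0,0,0]
    - [7,-6,-6.7,7.5,0,0,0]
    - [7,-8.5,-9.4,7.5,0,0,0]
    - [7,-11,-12.2,7.5,0,0,0]
    - [7,-13.5,-15,7.5,0,0,0]
    - [7,-16,-17.8,7.5,0,0,0]
    - [7,-18,-20,7.5,0,0,0]
    - [7,-19.3,-21.4,7.5,0,0,0]
    - [7,-19.7,-21.9,7.5,0,0,0]
    - [7,-19.7,-21.9,7.5,0,0,0]
    - [7,-19.7,-21.9,7.5,0,0,0]

```text
clock: 20.93
tool_pos: [461.1, -136.9, 93.2]
ee_rot: [0.707, 0.707, 0.0, 0.0]
force: [-0.3, -0.1, 0.2]
grip_width: 0.798
gripper_force: 0.0
```

Run:
```python
from h import *
from rig import ctrl
d=ctrl.snapshot("scene");print(ctrl.read_state()["tool_pos"])
P=cloud(d)
for x,y in((660,82),(645,10),(630,-63)):
    Q=P[(abs(P[...,0]-x)<32)&(abs(P[...,1]-y)<32)&(P[...,2]>33)&(P[...,2]<60)]
    if len(Q):print(len(Q),cv2.minEnclosingCircle(Q[:,:2].astype(np.float32)),np.percentile(Q[:,2],[2,50,98]))
```

```text
[ 461.27517576 -136.62218281   93.13543349]
426 ((659.6541748046875, 82.4153823852539), 22.99346351623535) [33.2836643  37.24294566 39.3274097 ]
366 ((644.7568359375, 10.331913948059082), 23.087942123413086) [33.6098482  37.28923075 39.68706818]
333 ((629.56884765625, -63.90031433105469), 23.175413131713867) [33.18482525 37.27082566 39.40424597]
```

Yellow is seated. Green to stud 1.

>>> send_rows:
  deltas:
    - [7,0,0,-2,0,0,0]
    - [7,0,0,-4,0,0,0]
    - [7,0,0,-5.6,0,0,0]
    - [7,0,0,-6.6,0,0,0]
    - [7,0,0,-7,0,0,0]
    - [7,0,0,-7,0,0,0]
    - [4,0,0,-7,0,0,0]
    - [4,0,0,-7,0,0,0]
    - [4,0,0,-7,0,0,0]
    - [4,0,0,-7,0,0,0]
    - [4,0,0,-7,0,0,0]
    - [4,0,0,-7,0,0,0]
    - [4,0,0,-7,0,0,0]

```text
clock: 22.07
tool_pos: [460.8, -137.4, 23.5]
ee_rot: [0.707, 0.707, 0.0, 0.0]
force: [-0.2, 0.3, 5.6]
grip_width: 0.507
gripper_force: 24.9
```

>>> send_rows:
  deltas:
    - [4,0,0,1,0,0,0]
    - [4,0,0,2.5,0,0,0]
    - [4,0,0,4.5,0,0,0]
    - [4,0,0,6,0,0,0]
    - [4,1.1,1.5,7,0,0,0]
    - [4,2.5,3.5,7,0,0,0]
    - [4,4.3,6,7,0,0,0]
    - [4,6.2,8.5,7,0,0,0]
    - [4,8,11,7,0,0,0]
    - [4,9.8,13.5,7,0,0,0]
    - [4,11.6,16,7,0,0,0]
    - [4,13.4,18.5,7,0,0,0]
    - [4,15.2,21,7,0,0,0]
    - [4,17,23.5,7,0,0,0]
    - [4,18.8,26,7,0,0,0]
    - [4,20.3,28,7,0,0,0]
    - [4,21.1,29.1,7,0,0,0]
    - [4,21.1,29.1,7,0,0,0]
    - [4,21.1,29.1,7,0,0,0]
    - [4,21.1,29.1,7,0,0,0]

```text
clock: 23.73
tool_pos: [671.0, 153.0, 93.1]
ee_rot: [0.707, 0.707, -0.0, -0.0]
force: [-0.2, 0.9, -0.8]
grip_width: 0.506
gripper_force: 24.9
```

>>> send_rows:
  deltas:
    - [4,0,0,-1.5,0,0,0]
    - [4,0,0,-3.5,0,0,0]
    - [4,0,0,-5,0,0,0]
    - [4,0,0,-6,0,0,0]
    - [4,0,0,-6.7,0,0,0]
    - [4,0,0,-7.2,0,0,0]
    - [4,0,0,-7.5,0,0,0]
    - [4,0,0,-7.5,0,0,0]

```text
clock: 24.4
tool_pos: [671.5, 153.6, 18.0]
ee_rot: [0.707, 0.707, -0.0, -0.0]
force: [0.0, 0.5, -1.3]
grip_width: 0.505
gripper_force: 24.9
```

>>> send_rows:
  deltas:
    - [7,0,0,0,0,0,0]
    - [7,0,0,0,0,0,0]
    - [7,0,0,0,0,0,0]
    - [7,0,0,0,0,0,0]
    - [7,0,0,0,0,0,0]
    - [7,0,0,1.5,0,0,0]
    - [7,0,0,3.5,0,0,0]
    - [7,0,0,6,0,0,0]
    - [7,-2,-2,9,0,0,0]
    - [7,-5,-5,12,0,0,0]
    - [7,-8,-8,14,0,0,0]
    - [7,-11,-11,14,0,0,0]
    - [7,-14,-14,14,0,0,0]
    - [7,-17,-17,14,0,0,0]
    - [7,-20,-20,14,0,0,0]
    - [7,-22,-22,14,0,0,0]
    - [7,-22,-22,14,0,0,0]
    - [7,-22,-22,14,0,0,0]
    - [7,-22,-22,14,0,0,0]

```text
clock: 25.98
tool_pos: [452.1, -66.2, 158.4]
ee_rot: [0.707, 0.707, 0.0, 0.0]
force: [-0.6, -0.5, 0.6]
grip_width: 0.798
gripper_force: 0.0
```

Run:
```python
from h import *
from rig import ctrl
d=ctrl.snapshot("scene");print(ctrl.read_state()["tool_pos"])
cv2.imwrite("pics/s5.png",d["pixels"][:,:,::-1])
P=cloud(d)
for x,y in((675,155),(660,82),(645,10),(630,-63)):
    Q=P[(abs(P[...,0]-x)<32)&(abs(P[...,1]-y)<32)&(P[...,2]>33)&(P[...,2]<60)]
    if len(Q):print(len(Q),cv2.minEnclosingCircle(Q[:,:2].astype(np.float32)),np.percentile(Q[:,2],[2,50,98]))
```

```text
[452.31108825 -65.74730026 158.24688501]
480 ((673.2110595703125, 154.5328369140625), 22.93185043334961) [33.78675153 37.41931484 39.69914636]
426 ((659.4409790039062, 82.72087097167969), 22.972057342529297) [33.5439249  37.26042333 39.59698901]
373 ((644.6505737304688, 10.830556869506836), 23.22466278076172) [33.46677414 37.24198445 39.43722994]
336 ((629.7711181640625, -64.15223693847656), 23.34375762939453) [33.45989702 37.17818243 39.44098432]
```

View pics/s5.png

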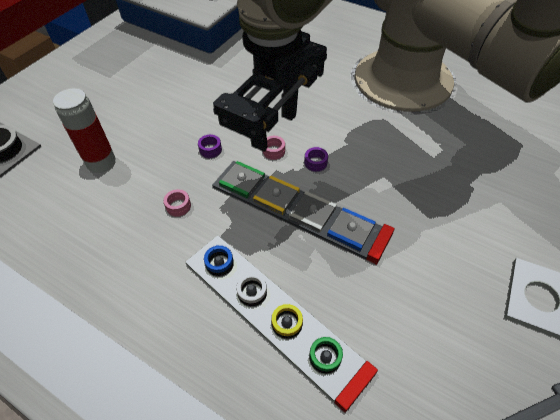

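All four rings lie flat around their studs: blue (218,260), white (251,290), yellow (287,321) and green (326,355), with green nearest the red end. The blocks are empty, the arm is clear and the look-alikes are untouched.

```bash
python3 -c "
from rig import ctrl
print(ctrl.hand_in())"
```

```text
the job is handed in; nothing more can be done
None
```

Job handed in at about 26 s: all four rings lie flat on the press rack studs in reverse order (blue farthest from the red end, then white, yellow and green), after two empty closes on blue because the fingertips sat about 20 mm higher than the interface reports.

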